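Weigh the returned glaze jar and sort it

ROBOT

A 7-joint arm with a two-finger parallel gripper is mounted at the origin on the work surface. World frame = base frame: x ahead of the robot, y to its left, z up, the work surface at z = 0. Lengths are in m, angles in degrees, forces in N, time in s.
With the tool pointing down it reaches from about 0.35 to 0.775 m from the base axis. Payload 3.1 kg.
Tool frame: the origin (TCP) lies on the centre line of the jaws, within the pads' length; the fingertips stand 17 mm ahead of it and the grasp point (between the pads) lies 2 mm behind it (robot.tip_reach is the distance from the TCP to the fingertips, in m); z points along the fingers, y is the line along which they close (so a half turn about z gives the same grasp; the last joint's range is limited). The gripper opens to 85 mm and grips with 20 to 120 N. Pads are 22 mm wide; open, the fingers measure 114 mm over their backs; the gripper's body (76 mm by 85 mm) begins 54 mm behind the grasp point. The pads swing forward as they close: fully open they stand 13 mm farther back than shut.
Start: joints at [-77.275, 17.813, 0.802, 86.603, -0.252, 75.585, -1.558], TCP at [0.143, 0.531, 0.248] pointing down, gripper open.
Joint ranges: [-154.91, 154.91], [-16.99, 109.72], [-72.82, 74.43], [7.12, 147.25], [-82.49, 262.49], [11.32, 116.49], [-174.64, 174.64]. Speed limits (degrees/s): [159.86, 159.86, 180, 180, 180, 180, 180].

INTERFACE

Orientations are given as [roll, pitch, yaw] about the fixed x, y, z axes, in that order (R = Rz(yaw) Ry(pitch) Rx(roll)).
In Python, from station import robot, fingers, vision, workorder, recognise gives the robot as it stands. Calls block until the motion is done:
- robot.move_to(position, orientation): joint-space move of the TCP to a pose.
- robot.line_to(position, orientation=None, velocity=0.15, f_stop=None): straight line of the TCP; orientation=None keeps the orientation; velocity is the mean speed in m/s. With f_stop (N) it stops when the force on the tool has changed by that much, and returns True; else False.
- robot.move_j(angles): joint-space move.
- fingers.gripper_to(opening, force=None): opening from 0.0 (shut) to 1.0 (fully open); force is the grip in N (None keeps the last); returns when the fingers have stopped.
- robot.pause(seconds).
- robot.inverse_kinematics(position, orientation): joint angles nearest the present ones, or None.
- vision.grab_frame(name): name is "side" or "top" or "wrist"; returns the picture (400x640x3 uint8, red, green, blue); there is no depth.
- vision.calibration(name): a dict with "mtx" (3x3 intrinsics, pixels), "extrinsics" (4x4, takes a point from world to camera coordinates); the wrist camera has in their place "T_tool_cam" (4x4, takes a point from camera to tool coordinates, whose origin is the TCP and whose axes are the flange's). Camera axes: x right, y up, looking along -z (the intrinsics and any distortion apply to the point x, -y, -z); pixel columns grow to the right and rows downward; lengths in m; the calibration is good to about 2 mm. A picture is of the moment at which its call begins: read the wrist's pose just before it. calibration takes no time and is no camera call.
A pose or a line that the arm cannot do raises robot.PlanningError and nothing moves.
- workorder.close_job(): hands the job in; it is judged then, once.
Trained networks look in the newest picture that a camera, given by its name, has taken for a name from the list of things; names that differ only in an ending like _2 or _b are one class to them, and where a whole thing is asked for, a point or a joint stands for the part that bears it (a point fixed in the world has none). Each returns a list of dicts, best first, with "p" (0 to 1); they miss things now and then, are a little off and sometimes report something else, mostly with a low value. They report only what shows in the picture. A call takes as long as a camera call. They do not tell look-alikes from the thing itself.
- recognise(label, camera): "rect" ([centre column, centre row, width, height] in pixels, round what is visible of it).
Readings, each from a call of its own:
- robot.current_time_s(): time.
- robot.current_joint_positions(): joint angles.
- robot.current_dq(): joint speeds.
- robot.current_joint_torque(): joint torques, N m.
- robot.current_tool_pos(): TCP position.
- robot.current_eef_rot(): TCP orientation.
- robot.current_contact_force(): force on the tool from outside, world axes, zero at the start.
- robot.current_torque(): the same for the moment, N m.
- robot.current_finger_gap(): opening from 0.0 (shut) to 1.0 (fully open).
- robot.current_gripper_force(): force on a finger pad.
Only numpy, scipy, OpenCV 4.12 (cv2) and the standard library are available. Lean on these libraries where they do the work, as an engineer would, in place of code of your own. Each camera call takes 0.05 s, during which the arm holds its last target. There are 200 camera calls.

TASK

The grey jar with the white lid on the black tile has come back to the pottery and nobody knows whether it is full. Stand it on the empty pan of the balance, let go and watch the beam: if the jar sinks its pan, it is full and goes upright and fully onto the dark wooden board; if its pan stays up, it is nearly empty and goes upright into the blue tray. Leave its twin on the plywood bat where it is.

Things in the scene. Friction and masses are not known exactly. Their poses are not given: they have to be found in the camera images.
- jar_p: Sealed opaque grey jar, white paper band and lid: 52 mm across, 82 mm tall, straight wall up to 60 mm. Origin: centre of its underside, z up. One of jar_p and jar_q is full (about 300 g), the other nearly empty (about 90 g). Either may be the one to weigh: that stands on the black tile (100 mm square, 8 mm thick) nearer the robot, x below 0.53 m; the twin on a plywood bat, x above 0.6 m.
- jar_q: Sealed opaque grey jar, white paper band and lid: 52 mm across, 82 mm tall, straight wall up to 60 mm. Origin: centre of its underside, z up. One of jar_p and jar_q is full (about 300 g), the other nearly empty (about 90 g). Looks exactly like jar_p. Whichever of the two stands on the black tile nearer the robot (x below 0.53 m) is to be weighed; the twin stays on its plywood bat (x above 0.6 m).
- pan_top (a point): Centre of the top face of the balance's empty steel pan: a level disc 100 mm across, no rim, at the end of a red beam on a green base. It only moves up and down: top 117 mm above the table when up, 84 mm when sunk. 220 mm away the other pan carries a fixed brass weight that balances 190 g; midway stand a pointer and scale plate up to 160 mm high. Site y runs along the beam, away from the weight.
- beam (a joint): Tilt of the red beam in rad: 0 with the empty pan fully up (as at the start), 0.30 with it fully down. A load above 190 g swings it from 0 to 0.30 in about 1 s after letting go; a lighter one leaves it at 0. It swings back to 0 when the pan is unloaded.
- board: Dark wooden board lying on the table and fixed to it, 130 mm square, 12 mm thick: the place for a full jar. Origin: centre of its underside, x and y along its edges; its top is 12 mm above.
- tray: Shallow open blue plastic tray fixed to the table, 150 mm square outside, walls 5 mm thick and 20 mm high, floor 5 mm thick: the place for a nearly empty jar. Origin: centre of its underside, x and y along its walls.
There are look-alikes about, which are no part of the job. Leave any green look-alike of the jar_p alone. What is shaped like the jar_q but purple is not meant.

How it is judged (in metres and radians):
On the way:
1. the jar from the tile stands on the empty pan, let go, and the beam has come to rest (fully down for the full jar, fully up for the nearly empty one) (((horizontal distance between jar_p and pan_top below 0.035 m and z of jar_p in the frame of pan_top between -0.006 and 0.006 m and contact force between the fingers and jar_p below 0.1 N and velocity of joint beam between -0.05 and 0.05 rad/s and value of joint beam above 0.26 rad) or (horizontal distance between jar_q and pan_top below 0.035 m and z of jar_q in the frame of pan_top between -0.006 and 0.006 m and contact force between the fingers and jar_q below 0.1 N and velocity of joint beam between -0.05 and 0.05 rad/s and value of joint beam below 0.04 rad))), for 0.3 s.
At the end, for the whole second after the job is handed in: The weighed jar stands upright (within 10 degrees), released and at rest: the full one on the dark wooden board, the nearly empty one on the floor of the blue tray, its centre within 45 mm of the board's or tray's centre along either edge; its twin is within 30 mm of where it was (((x of jar_p in the frame of board between -0.045 and 0.045 m and y of jar_p in the frame of board between -0.045 and 0.045 m and z of jar_p in the frame of board between 0.006 and 0.018 m and angle between jar_p's own z axis and vertical below 0.17 rad and linear speed of jar_p below 0.02 m/s and contact force between the fingers and jar_p below 0.1 N and distance of jar_q from where it was at the start of the episode below 0.03 m) or (x of jar_q in the frame of tray between -0.045 and 0.045 m and y of jar_q in the frame of tray between -0.045 and 0.045 m and z of jar_q in the frame of tray between -0.001 and 0.011 m and angle between jar_q's own z axis and vertical below 0.17 rad and linear speed of jar_q below 0.02 m/s and contact force between the fingers and jar_q below 0.1 N and distance of jar_p from where it was at the start of the episode below 0.03 m))); the robot touches nothing.
It fails at once if the twin jar is moved more than 30 mm as well as the jar to weigh (distance of each of jar_p, jar_q from where it was at the start of the episode above 0.03 m).
It fails at once if a jar is tipped over (more than 40 degrees) (angle between any of jar_p, jar_q's own z axis and vertical above 0.7 rad).
It also fails if it takes over 56 s, if anything falls off the work surface, if the arm or the gripper's body presses on something with over 40 N, if the wrist force passes 120 N, or if a joint passes its speed limit or range.

## Working session

There is one attempt and no reset: what is moved stays moved. The work goes in short steps, each a Python script; the robot and the scene stay as the last script left them, time stands still between calls to the robot, and variables do not carry over. Pictures are saved under pics/ and viewed, at most 10 in all, crops included, and the job is handed in when it is done.

```bash
mkdir -p pics
cat > h.py <<'E'
import numpy as np, cv2
from station import robot, fingers, vision, workorder, recognise
def save(cam,name):
    im=vision.grab_frame(cam); cv2.imwrite(f'pics/{name}.png',im[:,:,::-1]); return im
def ray(cam,u,v):
    c=vision.calibration(cam); K=np.array(c['mtx']); E=np.array(c['extrinsics'])
    d=np.array([(u-K[0,2])/K[0,0],(v-K[1,2])/K[1,1],1.])*[1,-1,-1]
    R=E[:3,:3]; return -R.T@E[:3,3], R.T@d
def onz(cam,u,v,z):
    o,d=ray(cam,u,v); return o+d*(z-o[2])/d[2]
def proj(cam,p):
    c=vision.calibration(cam); K=np.array(c['mtx']); E=np.array(c['extrinsics'])
    q=(E[:3,:3]@np.asarray(p)+E[:3,3])*[1,-1,-1]; q=K@q; return q[:2]/q[2]
E
python3 - <<'E'
from h import *
np.set_printoptions(precision=3,suppress=True)
for c in ('top','side'):
    save(c,c+'0'); print(c,vision.calibration(c))
    for l in ('jar_p','pan_top','board','tray','beam'):
        for r in recognise(l,c): print(l,np.round(r['rect'],1),round(r['p'],2))
E
```

```text
top {'mtx': array([[451.889,   0.   , 324.6  ],
       [  0.   , 451.889, 199.103],
       [  0.   ,   0.   ,   1.   ]]), 'extrinsics': array([[ 0.006, -1.   ,  0.025,  0.016],
       [ 0.986,  0.01 ,  0.168, -0.518],
       [-0.168,  0.024,  0.985, -1.103],
       [ 0.   ,  0.   ,  0.   ,  1.   ]])}
jar_p [459.4 268.   30.7  20.2] 0.98
jar_p [168.7 129.9  31.   30.6] 0.97
jar_p [217.2 138.2  25.9  31.1] 0.92
jar_p [461.8 219.1  31.6  25.4] 0.57
pan_top [300.4 133.4  44.4  39.8] 0.63
board [204.9 224.6  53.4  54.1] 0.74
tray [338.3 227.2  62.4  56.1] 0.64
beam [342.6 146.9  50.8  22.1] 0.64
side {'mtx': array([[432.379,   0.   , 314.406],
       [  0.   , 432.379, 201.147],
       [  0.   ,   0.   ,   1.   ]]), 'extrinsics': array([[ 0.99 , -0.144, -0.004, -0.512],
       [ 0.084,  0.557,  0.826, -0.144],
       [-0.117, -0.818,  0.564, -1.226],
       [ 0.   ,  0.   ,  0.   ,  1.   ]])}
jar_p [264.4 314.6  24.2  43. ] 0.92
jar_p [315.  306.3  24.   38.8] 0.73
jar_p [344.8 165.2  14.5  23.3] 0.52
jar_p [341.4 148.2  13.9  13.7] 0.46
pan_top [357.4 183.2  33.8  22.3] 0.64
pan_top [296.5 237.6  57.8  42.8] 0.58
board [283.8 179.6  38.5  22.7] 0.8
tray [296.9 237.5  53.3  43.8] 0.88
beam [362.8 223.2   8.2  64.2] 0.61
```

```bash
python3 -c "
import cv2
a=cv2.imread('pics/top0.png');cv2.imwrite('pics/topc.png',cv2.resize(a[80:320,130:510],None,fx=2.1,fy=2.1,interpolation=2))
a=cv2.imread('pics/side0.png');cv2.imwrite('pics/sidec.png',cv2.resize(a[100:360,220:480],None,fx=2.3,fy=2.3,interpolation=2))"
```

```text
(no output)
```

View pics/topc.png

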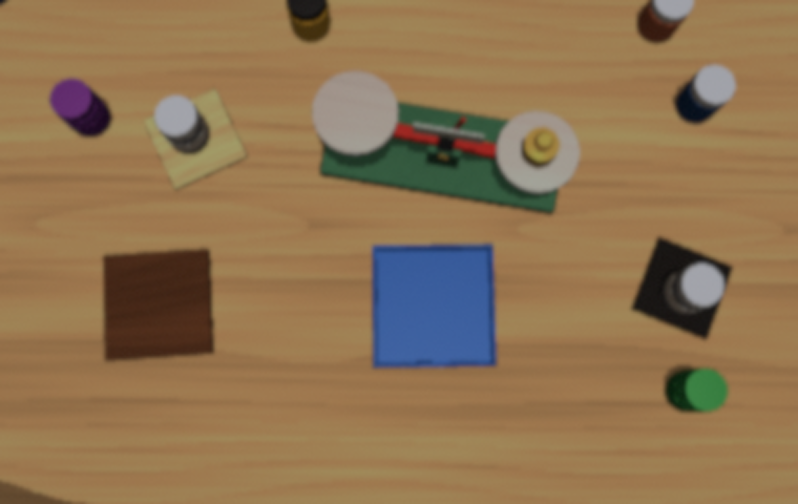

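View pics/sidec.png

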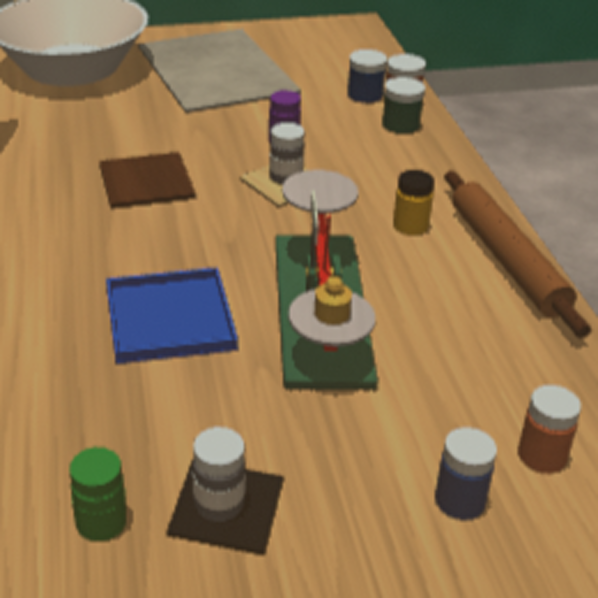

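The views show the grey, white-lidded jar on the black tile at top pixel (464,216). The green look-alike is beside it at (462,266), the empty pan at (299,134), the board at (205,225) and the tray at (337,226). The twin is on the bat at (214,136). Next I'll compute positions using colour segmentation and both cameras.

Run:
```python
from h import *
np.set_printoptions(precision=4,suppress=True)
t=cv2.imread('pics/top0.png'); s=cv2.imread('pics/side0.png')
def blobs(im,m,box,n=2):
    x0,y0,x1,y1=box; k,l,st,c=cv2.connectedComponentsWithStats(m[y0:y1,x0:x1].astype(np.uint8))
    o=sorted(range(1,k),key=lambda i:-st[i,4])[:n]
    return [(c[i]+[x0,y0],st[i]) for i in o], l
hsv=cv2.cvtColor(t,cv2.COLOR_BGR2HSV); hs=cv2.cvtColor(s,cv2.COLOR_BGR2HSV)
w=(hsv[...,1]<60)&(hsv[...,2]>130)
ws=(hs[...,1]<60)&(hs[...,2]>110)
for nm,box,z in (('lid',(430,195,490,240),.09),('pan',(270,105,325,160),.117),('twin',(195,120,230,150),.09)):
    for c,st in blobs(t,w,box)[0][:1]: print(nm,c,st,onz('top',*c,z), proj('side',onz('top',*c,z)))
for nm,box in (('lid',(300,280,330,303)),('pan',(335,165,385,200))):
    for c,st in blobs(s,ws,box)[0][:1]: print('side',nm,c,st,onz('side',*c,.09 if nm=='lid' else .117))
m=(hsv[...,0]>100)&(hsv[...,0]<125)&(hsv[...,1]>120)
def rect(m,box,z,nm):
    x0,y0,x1,y1=box; M=np.zeros(m.shape,np.uint8); M[y0:y1,x0:x1]=m[y0:y1,x0:x1]
    M=cv2.morphologyEx(M,cv2.MORPH_OPEN,np.ones((3,3)))
    q=cv2.minAreaRect(cv2.findNonZero(M)); b=cv2.boxPoints(q); P=np.array([onz('top',*p,z) for p in b])
    d=P[1]-P[0]; print(nm,q,P.mean(0),np.linalg.norm(d),np.linalg.norm(P[2]-P[1]),np.degrees(np.arctan2(d[1],d[0])))
rect(m,(290,180,390,270),.02,'tray')
rect(hsv[...,2]<110,(170,185,245,265),.012,'board')
rect(hsv[...,2]<70,(425,185,485,245),.008,'tile')
c=[459.4+3,266]
print('green',onz('top',462,265.5,.082),'weightpan',onz('top',386,152,.10))
print(robot.current_time_s())
```

```text
lid [464.291  215.1639] [ 25  11  20  19 299] [ 0.4735 -0.319   0.09  ] [315.4781 293.6957]
pan [298.6151 133.1076] [   9    9   40   39 1208] [0.667  0.0866 0.117 ] [359.1633 182.2832]
twin [212.8197 134.282 ] [  8   5  21  19 305] [0.6697 0.2998 0.09  ] [345.4389 156.762 ]
side lid [314.6443 293.8893] [  4   6  22  17 298] [ 0.4715 -0.3193  0.09  ]
side pan [358.3888 182.6393] [  8   9  32  25 463] [0.6642 0.0849 0.117 ]
tray ((336.0, 225.5), (55.0, 56.0), 90.0) [ 0.4539 -0.0097  0.02  ] 0.1453097690452319 0.14199500286902128 -89.40226001462203
board ((204.66583251953125, 224.8167266845703), (50.73662185668945, 51.785308837890625), 87.1375961303711) [0.4535 0.3272 0.012 ] 0.13294571166690058 0.13135150703284776 -86.47884691171868
tile ((454.5689697265625, 216.82757568359375), (37.69615173339844, 35.65350341796875), 21.801406860351562) [ 0.4804 -0.3209  0.008 ] 0.09599253224343685 0.0983247666623917 -23.4022321138089
green [ 0.3522 -0.3104  0.082 ] weightpan [ 0.6272 -0.1285  0.1   ]
0.6
```

Run:
```python
from h import *
np.set_printoptions(precision=4,suppress=True)
print(robot.current_eef_rot(), robot.current_finger_gap())
for y in (0,180): print(y,robot.inverse_kinematics([.4725,-.319,.28],[180,0,y]))
for y in (79.6,-100.4): print(y,robot.inverse_kinematics([.6655,.086,.28],[180,0,y]),robot.inverse_kinematics([.6655,.086,.157],[180,0,y]))
robot.move_to([.4725,-.319,.26],[180,0,0]); fingers.gripper_to(1.0,40)
p=robot.current_tool_pos();print(p,robot.current_contact_force())
print(vision.calibration('wrist'))
im=save('wrist','w0'); print(robot.current_time_s())
```

```text
[-179.9998    0.0016  164.893 ] 0.9983672260912454
0 [  6.2246  21.786   37.1483  81.0256 -13.0969  81.5263 -46.6852]
180 [-12.1078  33.6733  73.0143  81.6485 -32.0515  87.743  149.1494]
79.6 [-30.7929  36.5783  42.8145  61.8022 -23.8918  89.667   -4.3961] [-33.8318  41.1158  44.6737  74.1521 -28.4732  75.8707  -0.0095]
-100.4 [-18.0381  32.801   17.0601  61.1095  -9.155   87.2872 166.463 ] [-16.2479  35.5995  12.5021  73.2845  -7.6177  71.9147 165.9498]
[ 0.4728 -0.3185  0.26  ] [-0.2145  0.9699  0.1485]
{'mtx': array([[341.513 ,   0.    , 329.9217],
       [  0.    , 341.513 , 200.5722],
       [  0.    ,   0.    ,   1.    ]]), 'T_tool_cam': array([[ 0.0002,  0.9626,  0.2711,  0.0681],
       [ 1.    , -0.    , -0.0004,  0.0006],
       [-0.0004,  0.2711, -0.9626, -0.1256],
       [ 0.    ,  0.    ,  0.    ,  1.    ]])}
4.0583
```

View pics/w0.png

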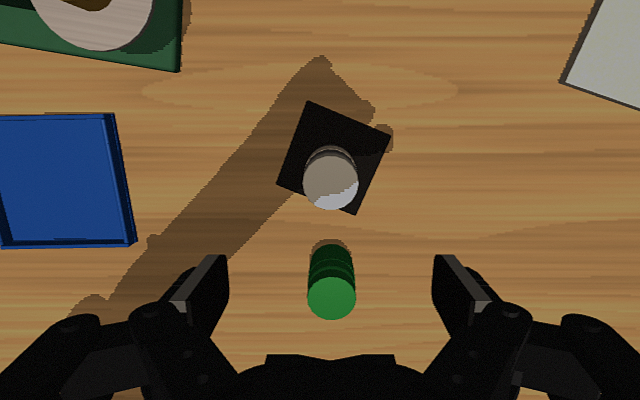

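The wrist view has the lid centred at (330,181), on the jaw centre line and about 3 mm ahead in x, which fits x = 0.474. The green look-alike at (331,298) is clear of the fingers.

```bash
python3 - <<'E'
from h import *
np.set_printoptions(precision=4,suppress=True)
O=[180,0,0]
robot.line_to([.474,-.3188,.049],O,velocity=.15,f_stop=12)
fingers.gripper_to(0,40)
print(robot.current_finger_gap(),robot.current_gripper_force(),robot.current_tool_pos())
f0=robot.current_contact_force()
robot.line_to([.474,-.3188,.26],O,velocity=.15); robot.pause(.2)
print(robot.current_contact_force(),f0,robot.current_finger_gap())
robot.move_to([.6655,.086,.27],[180,0,79.6])
print(robot.current_tool_pos(),robot.current_time_s())
save('wrist','w1'); save('side','s1')
E
python3 -c "
import cv2,numpy as np
a=cv2.imread('pics/w1.png');b=cv2.imread('pics/s1.png')[60:310,220:480]
a=cv2.resize(a,(480,300));b=cv2.resize(b,(312,300));cv2.imwrite('pics/c1.png',np.hstack([a,b]))"
```

```text
0.5916386946441738 42.01836043866933 [ 0.4745 -0.3189  0.0497]
[ 0.3041  0.8524 -2.883 ] [-0.5642  0.9801  4.135 ] 0.5915706659297295
[0.6656 0.0827 0.2702] 9.4333
```

View pics/c1.png

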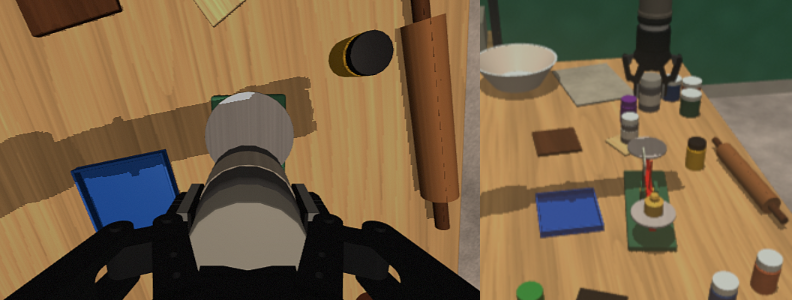

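The jar is held upright over the pan, and the lift reading is about 3 N, which suggests it is full. I'll confirm that on the balance: lower it, let go and watch.

```bash
python3 - <<'E'
from h import *
np.set_printoptions(precision=4,suppress=True)
P=[.667,.0865]; O=[180,0,79.6]
robot.line_to(P+[.165],O,velocity=.12)
print(robot.line_to(P+[.1585],O,velocity=.02,f_stop=1.5),robot.current_tool_pos(),robot.current_contact_force())
fingers.gripper_to(1.0); t0=robot.current_time_s()
print(robot.current_tool_pos(), t0)
robot.pause(1.3); print(robot.current_contact_force(),robot.current_gripper_force())
save('side','s2'); save('wrist','w2'); print(robot.current_time_s())
E
python3 -c "
import cv2,numpy as np
a=cv2.imread('pics/w2.png');b=cv2.imread('pics/s2.png')[100:260,270:430]
a=cv2.resize(a,(400,250));b=cv2.resize(b,(400,400),interpolation=2);a=np.vstack([a,0*a[:150]]);cv2.imwrite('pics/c2.png',np.hstack([a,b]))"
```

```text
False [0.667  0.0865 0.1585] [ 0.5512  1.5261 -3.5926]
[0.6672 0.0865 0.1589] 11.475
[-0.0854 -0.1047 -0.692 ] 0.0
12.875
```

View pics/c2.png

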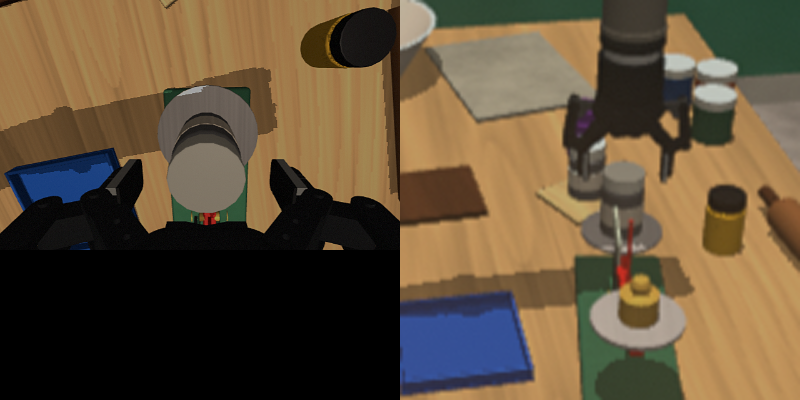

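The empty pan and jar dropped about 10 px in the side view (pan now around (358,192)) and the brass weight rose by the same amount. That matches the full 33 mm sink, so the jar is full and goes to the board. The lid in the wrist view is centred between the fingers.

```bash
python3 - <<'E'
from h import *
np.set_printoptions(precision=4,suppress=True)
print('board side',onz('side',283.8,179.6,.012))
P=[.667,.0865]; O=[180,0,79.6]
robot.line_to(P+[.1255],O,velocity=.08,f_stop=12)
print(robot.current_contact_force()); fingers.gripper_to(0,40)
print(robot.current_finger_gap(),robot.current_tool_pos())
robot.line_to(P+[.27],O,velocity=.12); robot.pause(.2)
print(robot.current_contact_force(),robot.current_finger_gap())
B=[.4535,.327]
for y in (80,60,100,120,0):
    q=[robot.inverse_kinematics(B+[z],[180,0,y]) for z in (.27,.054)]
    if all(v is not None for v in q): print(y,q); break
O=[180,0,y]
robot.move_to(B+[.27],O)
robot.line_to(B+[.062],O,velocity=.15)
print(robot.line_to(B+[.052],O,velocity=.02,f_stop=2),robot.current_tool_pos())
fingers.gripper_to(1.0); robot.line_to(B+[.2],O,velocity=.15)
save('side','s3');save('wrist','w3'); print(robot.current_time_s(),robot.current_tool_pos())
E
python3 -c "
import cv2,numpy as np
a=cv2.imread('pics/w3.png');b=cv2.imread('pics/s3.png')[100:260,230:390]
a=cv2.resize(a,(400,250));b=cv2.resize(b,(400,400),interpolation=2);a=np.vstack([a,0*a[:150]]);cv2.imwrite('pics/c3.png',np.hstack([a,b]))"
```

```text
board side [0.4529 0.3085 0.012 ]
[ 0.7764 -0.0231  0.6593]
0.5909816237904207 [0.6672 0.0866 0.1265]
[ 0.223  -0.157  -2.7734] 0.5930961975839772
80 [array([-49.6684,  18.5165,  16.3875,  83.3617,  -5.2393,  78.8711,
       -43.073 ]), array([-47.4667,  29.6822,  13.4935,  99.6238,  -8.4684,  51.6849,
       -40.4169])]
True [0.4538 0.3273 0.055 ]
20.2417 [0.4528 0.3265 0.1987]
```

View pics/c3.png

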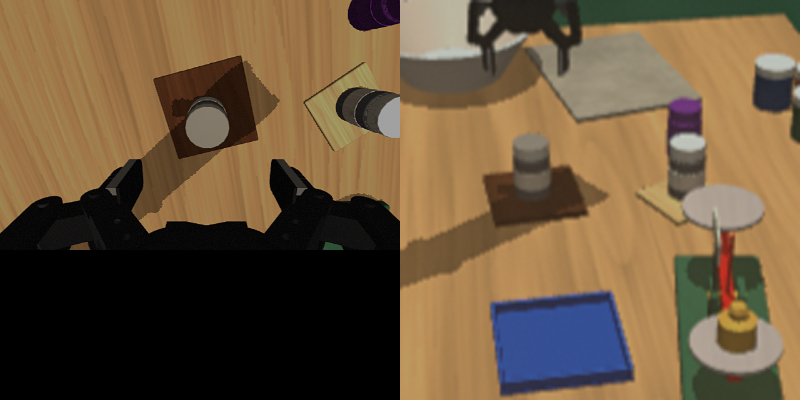

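The wrist view shows the jar standing upright near the centre of the dark board (lid at (207,127) in the crop). The fingers are clear of it, the pan is back up and the twin is still on its bat.

Run:
```python
from h import *
robot.pause(.5); print(workorder.close_job())
```

```text
the job is handed in; nothing more can be done
None
```

The jar from the black tile sank the pan, so it is full; it now stands upright near the centre of the dark wooden board, the twin is still on its bat, and the job was handed in at about 21 s of the 56 s allowed.

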